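# Set aside the resistance boxes that rock

## Robot

A 6-joint arm with a two-finger parallel gripper is mounted at the origin on the work surface. World frame = base frame: x ahead of the robot, y to its left, z up, the work surface at z = 0. Lengths are in m, angles in rad, forces in N, time in s.
With the tool pointing down it reaches from about 0.325 to 0.775 m from the base axis. Payload 5.5 kg.
Tool frame: the origin (TCP) lies midway between the tips of the shut fingers; the grasp point (between the pads) lies env.grip_depth behind it (env.grip_depth is the distance from the TCP to the grasp point, in m); z points along the fingers, y is the line along which they close (so a half turn about z gives the same grasp; the last joint's range is limited). The gripper opens to 85 mm and grips with 20 to 120 N. Pads are 22 mm wide; open, the fingers measure 114 mm over their backs; the gripper's body (76 mm by 85 mm) begins 54 mm behind the grasp point. The pads swing forward as they close: fully open they stand 13 mm farther back than shut.
Start: joints at [-1.319, 0.091, 1.231, -0, 1.82, -0.057], TCP at [0.182, -0.572, 0.231] pointing down, gripper open.
Joint ranges: [-2.87, 2.87], [-0.86, 2.18], [0.17, 2.46], [-1.51, 4.65], [0.06, 2.69], [-2.65, 2.65]. Speed limits (rad/s): [2.57, 2.57, 3.01, 3.14, 3.14, 3.14].

## Interface

Orientations are given as a unit quaternion [w, x, y, z].
In Python, from rig import env gives the robot as it stands.
- The arm moves only by the tool servo_tool, never from a script. Its argument "deltas" is a list of rows, each an object with "fingers": the closure, from 0 (fully open) to 1 (shut); "linear": the shift along the tool's x, y, z in m, a list of three; "twist": the turn about the tool's z in rad. A call has 1 to 10 rows; each row shifts and turns the commanded pose from where the row before left it, along the tool's axes as they then stand; what a row does not reach is not made up. A row lasts 1/8 s, in which the tool goes at most 62.5 mm and 10.7 degrees, less where a joint would pass 70% of its speed; a pose out of reach is approached as far as the arm can. A call is refused whole if a number of a shift passes 0.0625 or a number of a turn 0.188, either way. A call with a gripper value outside its range is refused whole. The fingers move at their own pace and stop on an object; the grip force is fixed at half the most. Time passes only in rows, so rows that do not move let the fingers close. It gives the time, the measured TCP pose, the force, the opening and the grip force at its end, in the units of the state.
- env.get_state(): the state, without advancing time (a new reading comes with each control period).
- env.camera(name): name is "scene" or "side" or "wrist"; returns a dict with "img" (400x640x3 uint8, red, green, blue), "z_map" (400x640 float32, m along the optical axis (not along the pixel's ray), 0 where there is no reading), "fovy" (degrees; the focal length in pixels is half the picture's height over the tangent of half this angle, whatever the lens; pixels are square), "cx", "cy" (the principal point, pixels), "k1" (the pictures are not rectified: a ray, as slopes to the right and down, at radius r is drawn at 1 + k1 r^2 times it, then the intrinsics apply), "R" (3x3) and "t" (3): a world point X has camera coordinates R X + t; the wrist camera has in their place "T_tool_cam" (4x4, takes a point from camera to tool coordinates, whose origin is the TCP and whose axes are the flange's). Camera axes: x right, y down, z forward; pixel columns grow to the right and rows downward; lengths in m; the calibration is good to about 2 mm. A picture is of the moment at which its call begins: read the wrist's pose just before it.
- env.sign_off(): hands the job in; it is judged then, once.
Trained networks look in a picture, given as the dict that the camera call returned (one of the last four; its "shot" number tells which), for a name from the list of things; names that differ only in an ending like _2 or _b are one class to them, and where a whole thing is asked for, a point or a joint stands for the part that bears it (a point fixed in the world has none). Each returns a list of dicts, best first, with "p" (0 to 1); they miss things now and then, are a little off and sometimes report something else, mostly with a low value. They report only what shows in the picture. A call takes as long as a camera call. They do not tell look-alikes from the thing itself.
- env.look_for(picture, thing): "box" ([left, top, right, bottom] in pixels, round what is visible of it).
The state is a dict: "time": time; "qpos": joint angles; "qd": joint speeds; "joint_efforts": joint torques, N m; "eef_pos": TCP position; "eef_rot": TCP orientation; "force": force on the tool from outside, world axes, zero at the start; "ft_torque": the same for the moment, N m; "grip_width": opening from 0.0 (shut) to 1.0 (fully open); "grasp_force": force on a finger pad.
Only numpy, scipy, OpenCV 4.12 (cv2) and the standard library are available. Lean on these libraries where they do the work, as an engineer would, in place of code of your own. Each camera call takes 0.05 s, during which the arm holds its last target. There are 200 camera calls.

## Task

One or two of the three black resistance boxes rock because the push-in foot under their bare corner is worn: press down on that corner of each to find out which dip and which stand steady. Slide every box that rocks, without lifting it off its feet, towards the robot until it stands wholly on the grey repair strip, and leave the steady ones standing where they are. Leave the meter and the cup alone.

Things in the scene. Friction and masses are not known exactly. Their poses are not given: they have to be found in the camera images.
- box_a: One of three loose, identical-looking black boxes, 0.6 kg: casing 100 (x) by 130 (y) mm on four corner feet, underside 13 mm and flat top 48 mm above the bench. Origin: footprint centre at bench level; z up. On top: three knobs (71 mm high) along the -x long edge; two posts (68 mm high) at the -y end of the +x long edge, whose +y end is the bare corner. Turned up to 17 degrees, knobs to or from the robot.
- box_a_corner (a point): Spot to press on box_a: on the flat top of the bare corner, right above the push-in foot (40 mm, 55 mm from the box's centre in its x, y), 48 mm above the bench; no knob or post within 30 mm.
- box_b: Same as box_a, same axes. In all boxes the foot under the bare corner is a push-in rubber plug in a short socket: it comes along when the box slides, stays behind if it is lifted. In one or two boxes it is worn 4 mm short (cannot be seen); which ones changes every time, whatever the name. The other feet are sound.
- box_b_corner (a point): Spot to press on box_b: on the flat top of the bare corner, right above the push-in foot (40 mm, 55 mm from the box's centre in its x, y), 48 mm above the bench; no knob or post within 30 mm.
- box_c: Same as box_a, same axes. A box with a worn plug stands level until its bare corner is pressed: 2 to 4 N dips that corner some 4 mm (tilt about 0.07 rad), and it swings back when let go. With a full plug the corner does not give.
- box_c_corner (a point): Spot to press on box_c: on the flat top of the bare corner, right above the push-in foot (40 mm, 55 mm from the box's centre in its x, y), 48 mm above the bench; no knob or post within 30 mm.
- strip_mid (a point): Centre of the repair strip, a flat grey vinyl strip with a dark line along each long edge, lying flat on the bench between boxes and robot, under 1 mm thick (boxes slide onto it freely): 160 mm deep (x, towards and away from the robot), 660 mm long (y, across). It is fixed; its position varies a little.
- meter: Bystander: loose upright pointer meter, 110 mm wide, 110 mm tall, to the left. Origin at the centre of its base.
- beaker: Bystander: loose white cup, 70 mm across, 80 mm tall, to the right. Origin under its centre.
Not all that is in view belongs to the job. What is shaped like the box_b but purple or yellow is not meant. Leave any orange look-alike of the box_c alone.

How it is judged:
By the outcome, as a careful person would: the job done as asked, in the order asked, and still so for the second after the job is handed in, with the robot touching nothing.
It also fails if it takes over 72 s, if anything falls off the work surface, if the arm or the gripper's body presses on something with over 40 N, if the wrist force passes 120 N, or if a joint passes its speed limit or range.

## Working session

There is one attempt and no reset: what is moved stays moved. The work goes in short steps, Python scripts to look and compute and a tool call to move; the robot and the scene stay as the last step left them, time stands still between calls to the robot, and variables do not carry over. Pictures are saved under pics/ and viewed, at most 10 in all, crops included, and the job is handed in when it is done.

Besides the shell and the picture viewer there is one more tool, called after "Call:" as name(argument=value, ...) on one line, values as JSON. servo_tool: Moves the arm, as the interface text tells. Its arguments: {"type":"object","properties":{"deltas":{"type":"array","items":{"type":"object","properties":{"fingers":{"type":"number"},"linear":{"type":"array","items":{"type":"number"}},"twist":{"type":"number"}}}}},"required":["deltas"]}

```bash
mkdir -p pics; cat > h.py <<'E'
import numpy as np, cv2
from rig import env
def pts(c):
    h,w=c["z_map"].shape; f=h/2/np.tan(np.radians(c["fovy"])/2)
    v,u=np.mgrid[0:h,0:w].astype(float)
    xd=(u-c["cx"])/f; yd=(v-c["cy"])/f; x,y=xd.copy(),yd.copy()
    for _ in range(15):
        s=1+c["k1"]*(x*x+y*y); x,y=xd/s,yd/s
    z=c["z_map"].astype(float)
    P=np.stack([x*z,y*z,z],-1)
    return (P-c["t"])@c["R"]
def save(n,c): cv2.imwrite(f"pics/{n}.png",c["img"][:,:,::-1])
E
python3 - <<'E'
from h import *
s=env.get_state();print(s["time"],s["eef_pos"],s["eef_rot"],env.grip_depth,s["force"])
for n in ["scene","side"]:
    c=env.camera(n);save(n,c);P=pts(c)
    print(n,-c["R"].T@c["t"],c["fovy"])
    for t in ["box_a","meter","beaker","strip_mid"]:
        for d in env.look_for(c,t)[:6]:
            l,tp,r,b=map(int,d["box"]); Q=P[tp:b,l:r].reshape(-1,3);Q=Q[np.isfinite(Q).all(1)]
            m=np.abs(Q[:,2]-.048)<.004
            print(t,round(d["p"],2),d["box"],m.sum(),Q[m].mean(0).round(3) if m.any() else "")
E
```

```text
0.0 [ 0.18227574 -0.57134355  0.23012168] [-9.92108384e-04  9.88104263e-01  1.53782218e-01 -1.00240438e-04] 0.0187 [-0.53582779 -0.14019777  0.01960884]
scene [ 0.91747021 -0.32164126  0.78594577] 56.565728033928764
box_a 0.87 [312.6, 222.4, 381.7, 287.0] 1651 [0.626 0.006 0.048]
box_a 0.87 [226.9, 361.8, 298.5, 398.1] 935 [ 0.739 -0.307  0.048]
box_a 0.78 [211.9, 265.9, 291.6, 339.8] 2151 [ 0.592 -0.23   0.048]
box_a 0.77 [323.3, 136.1, 371.4, 184.4] 910 [0.408 0.2   0.048]
box_a 0.66 [104.2, 201.1, 177.3, 256.9] 1300 [ 0.243 -0.333  0.048]
box_a 0.62 [363.0, 170.1, 425.2, 225.8] 1159 [0.593 0.214 0.048]
meter 0.9 [416.5, 122.1, 460.3, 169.9] 99 [0.546 0.422 0.048]
beaker 0.66 [144.2, 328.8, 186.5, 366.2] 118 [ 0.551 -0.415  0.048]
strip_mid 0.82 [148.5, 154.2, 380.8, 312.8] 4297 [ 0.551 -0.07   0.048]
side [-0.2506885   0.71563278  1.09911841] 45.98128473053691
box_a 0.93 [265.2, 163.3, 313.6, 210.7] 515 [0.618 0.016 0.049]
box_a 0.91 [222.9, 204.9, 273.8, 254.0] 761 [0.58  0.226 0.049]
box_a 0.89 [316.1, 108.2, 358.9, 145.0] 297 [ 0.759 -0.331  0.049]
box_a 0.84 [327.2, 141.7, 374.4, 181.9] 431 [ 0.585 -0.219  0.049]
box_a 0.56 [264.2, 236.6, 309.2, 288.9] 887 [0.402 0.212 0.049]
box_a 0.56 [434.2, 174.0, 474.3, 220.1] 484 [ 0.227 -0.33   0.049]
meter 0.87 [167.9, 262.1, 224.6, 290.6] 45 [0.535 0.431 0.048]
beaker 0.65 [385.5, 127.9, 403.9, 152.3] 41 [ 0.552 -0.411  0.048]
strip_mid 0.62 [254.3, 166.5, 400.1, 298.6] 1694 [0.493 0.131 0.049]
```

View pics/scene.png

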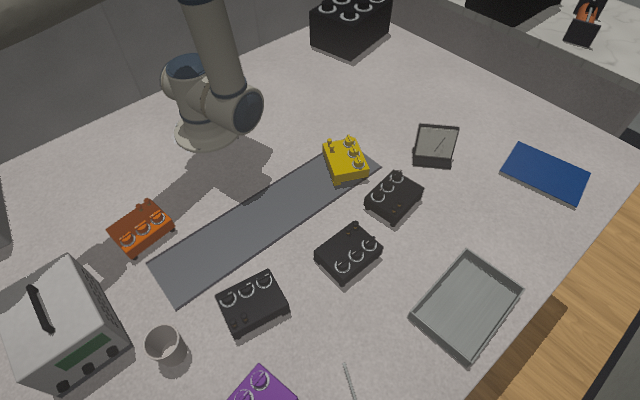

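View pics/side.png

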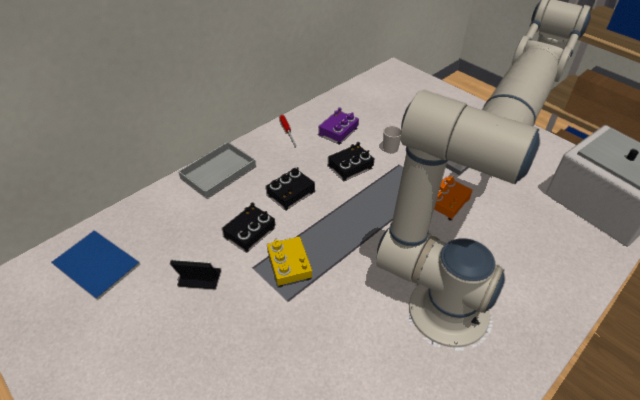

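The scene view shows three black boxes at about (252,302), (348,253) and (394,196). The yellow look-alike at (346,160) stands on the left end of the strip, orange is at (140,228), purple at (262,380), and the meter and cup are off at the sides. Next I'll get poses and the strip outline.

```bash
cat >> h.py <<'E'
def fit(cs,c0,r=.1):
    A=[];K=[]
    for c,P in cs:
        m=np.hypot(P[...,0]-c0[0],P[...,1]-c0[1])<r
        A.append(P[m&(abs(P[...,2]-.048)<.004)][:,:2]); K.append(P[m&(P[...,2]>.058)&(P[...,2]<.08)])
    A=np.vstack(A);K=np.vstack(K)
    (cx,cy),(w,h),a=cv2.minAreaRect(A.astype(np.float32))
    a=np.radians(a)+(np.pi/2 if w>h else 0)   # direction of the short side (box x)
    ex=np.array([np.cos(a),np.sin(a)])
    L=(K[:,:2]-[cx,cy])
    if np.median(L@ex)>0: ex=-ex
    ey=np.array([-ex[1],ex[0]]); C=np.array([cx,cy])
    return C,np.degrees(np.arctan2(ex[1],ex[0])),(w,h),C+.04*ex+.055*ey,ex,ey,L
E
python3 - <<'E'
from h import *
cs=[]
for n in ["scene","side"]:
    c=env.camera(n);cs.append((c,pts(c)))
for nm,c0 in dict(L=(.59,.218),M=(.624,.01),R=(.59,-.226),yel=(.405,.205),ora=(.237,-.332),pur=(.745,-.315)).items():
    for k in [cs,cs[:1],cs[1:]]:
        try:
            C,a,wh,cor,ex,ey,L=fit(k,C0:=c0)
            Q=np.c_[L@ex,L@ey]; po=Q[Q[:,0]>.01]
            print(nm,C.round(3),round(a,1),np.round(wh,3),cor.round(3),"posts",po.mean(0).round(3) if len(po) else None)
        except Exception as e: print(nm,e)
for c,P in cs:
    hsv=cv2.cvtColor(c["img"],cv2.COLOR_RGB2HSV)
    m=(abs(P[...,2])<.005)&(hsv[...,2]<110)&(P[...,0]>.3)&(P[...,0]<.56)&(abs(P[...,1])<.45)
    m=cv2.morphologyEx(m.astype(np.uint8),cv2.MORPH_OPEN,np.ones((3,3)))
    n,lab,st,_=cv2.connectedComponentsWithStats(m); i=1+st[1:,4].argmax()
    Q=P[lab==i][:,:2]; r=cv2.minAreaRect(Q.astype(np.float32)); print("strip",len(Q),r,cv2.boxPoints(r).round(3).tolist())
for t,c0 in [("meter",(.54,.43)),("cup",(.55,-.41))]:
    for c,P in cs:
        Q=P[(np.hypot(P[...,0]-c0[0],P[...,1]-c0[1])<.1)&(P[...,2]>.01)&(P[...,2]<.12)]
        print(t,Q.min(0).round(3),Q.max(0).round(3))
E
```

```text
L [0.585 0.217] 8.1 [0.105 0.133] [0.617 0.277] posts [ 0.031 -0.041]
L [0.584 0.217] 7.2 [0.101 0.133] [0.617 0.277] posts [ 0.033 -0.042]
L [0.585 0.217] 7.8 [0.105 0.132] [0.618 0.277] posts [ 0.032 -0.04 ]
M [0.629 0.013] -179.8 [0.103 0.133] [ 0.589 -0.042] posts [ 0.032 -0.039]
M [0.627 0.012] -179.8 [0.1  0.13] [ 0.588 -0.043] posts [ 0.031 -0.039]
M [0.629 0.013] -179.1 [0.103 0.133] [ 0.59  -0.042] posts [ 0.032 -0.041]
R [ 0.585 -0.228] -12.0 [0.135 0.105] [ 0.635 -0.182] posts [ 0.032 -0.04 ]
R [ 0.584 -0.228] -10.4 [0.131 0.101] [ 0.633 -0.182] posts [ 0.032 -0.041]
R [ 0.585 -0.226] -12.1 [0.131 0.105] [ 0.636 -0.181] posts [ 0.032 -0.041]
yel [0.406 0.212] -116.7 [0.102 0.135] [0.437 0.151] posts [ 0.032 -0.041]
yel [0.405 0.212] -115.8 [0.101 0.132] [0.437 0.152] posts [ 0.032 -0.039]
yel [0.406 0.212] -116.7 [0.1   0.135] [0.438 0.152] posts [ 0.032 -0.042]
ora [ 0.243 -0.329] -173.2 [0.104 0.136] [ 0.21  -0.388] posts [ 0.033 -0.04 ]
ora [ 0.243 -0.33 ] -173.2 [0.104 0.131] [ 0.21  -0.389] posts [ 0.032 -0.041]
ora [ 0.241 -0.328] -170.2 [0.099 0.139] [ 0.211 -0.389]
[... 329 characters left out ...]
 0.16897469758987427), 85.2111587524414) [[0.27000001072883606, -0.36000001430511475], [0.43799999356269836, -0.37400001287460327], [0.4880000054836273, 0.2160000056028366], [0.3199999928474426, 0.23000000417232513]]
strip 3884 ((0.3904443383216858, -0.015116512775421143), (0.1800503432750702, 0.6127819418907166), 0.7450635433197021) [[0.29600000381469727, 0.28999999165534973], [0.30399999022483826, -0.3230000138282776], [0.48399999737739563, -0.3199999928474426], [0.47600001096725464, 0.2919999957084656]]
meter [0.486 0.367 0.01 ] [0.608 0.48  0.11 ]
meter [0.487 0.365 0.01 ] [0.585 0.483 0.112]
cup [ 0.47  -0.498  0.01 ] [ 0.59  -0.378  0.12 ]
cup [ 0.52 -0.45  0.01] [ 0.592 -0.376  0.088]
```

```bash
python3 - <<'E'
from h import *
out=[]
X,Y=np.meshgrid(np.arange(.25,.55,.00125),np.arange(.45,-.45,-.00125),indexing="ij")
for n in ["scene","side"]:
    c=env.camera(n); W=np.stack([X,Y,0*X],-1)@c["R"].T+c["t"]; x,y=W[...,0]/W[...,2],W[...,1]/W[...,2]
    s=1+c["k1"]*(x*x+y*y); f=200/np.tan(np.radians(c["fovy"])/2)
    o=cv2.remap(c["img"],(x*s*f+c["cx"]).astype(np.float32),(y*s*f+c["cy"]).astype(np.float32),1)[::-1,:,::-1].copy()
    np.save(f"o_{n}.npy",o)
    for yy in np.arange(-.4,.41,.1): cv2.line(o,(int((.45-yy)/.00125),0),(int((.45-yy)/.00125),4),(0,0,255),1)
    for xx in np.arange(.3,.51,.05): cv2.line(o,(0,int((.55-xx)/.00125)),(10,int((.55-xx)/.00125)),(0,0,255),1)
    out.append(o)
cv2.imwrite("pics/ortho.png",np.vstack(out))
E
```

```text
(no output)
```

View pics/ortho.png

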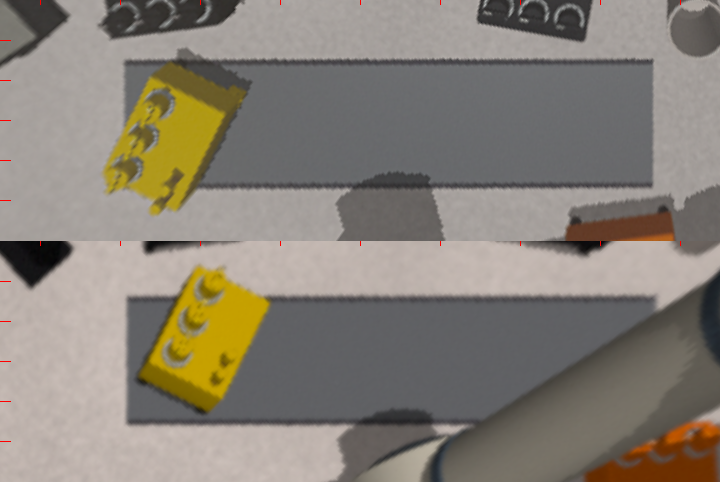

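The orthophoto gives the strip as x 0.319 to 0.479 and y -0.367 to 0.292. Yellow stands at its left end, covering y 0.138 to 0.286. First I'll align the tool, shut the fingers and go over box R's corner at (0.635,-0.182).

Call:
servo_tool(deltas=[{"fingers": 1,"linear": [0,0,0],"twist": 0.155},{"fingers": 1,"linear": [0,0,0],"twist": 0.155}])

```text
time: 0.95
eef_pos: [0.1823, -0.5717, 0.2313]
eef_rot: [0.0, 1.0, -0.003, 0.0]
force: [0.3, 0.1, 0.5]
grip_width: 0.604
grasp_force: 0.0
```

Call:
servo_tool(deltas=[{"fingers": 1,"linear": [0.045,-0.039,0],"twist": 0},{"fingers": 1,"linear": [0.045,-0.039,0],"twist": 0},{"fingers": 1,"linear": [0.045,-0.039,0],"twist": 0},{"fingers": 1,"linear": [0.045,-0.039,0],"twist": 0},{"fingers": 1,"linear": [0.045,-0.039,0],"twist": 0},{"fingers": 1,"linear": [0.045,-0.039,0],"twist": 0},{"fingers": 1,"linear": [0.045,-0.039,0],"twist": 0},{"fingers": 1,"linear": [0.045,-0.039,0.03],"twist": 0},{"fingers": 1,"linear": [0.045,-0.039,0.04],"twist": 0},{"fingers": 1,"linear": [0.045,-0.039,0.04],"twist": 0}])

```text
time: 2.2
eef_pos: [0.6197, -0.1933, 0.1328]
eef_rot: [0.0, 1.0, -0.0, 0.0]
force: [0.4, 0.0, 1.2]
grip_width: 0.002
grasp_force: 0.0
```

Call:
servo_tool(deltas=[{"fingers": 1,"linear": [0.002,0,0.035],"twist": 0},{"fingers": 1,"linear": [0,0,0.025],"twist": 0},{"fingers": 1,"linear": [0,0,0.005],"twist": 0},{"fingers": 1,"linear": [0,0,0],"twist": 0}])

```text
time: 2.7
eef_pos: [0.6205, -0.1949, 0.0691]
eef_rot: [0.0, 1.0, -0.001, 0.0]
force: [-0.0, -0.8, 0.4]
grip_width: 0.001
grasp_force: 0.0
```

Call:
servo_tool(deltas=[{"fingers": 1,"linear": [0.012,-0.011,0.01],"twist": 0},{"fingers": 1,"linear": [0,0,0],"twist": 0}])

```text
time: 2.95
eef_pos: [0.6332, -0.1826, 0.0583]
eef_rot: [-0.0, 1.0, -0.0, 0.0]
force: [0.6, 0.1, -0.1]
grip_width: 0.004
grasp_force: 0.0
```

Call:
servo_tool(deltas=[{"fingers": 1,"linear": [0.001,0,0.008],"twist": 0},{"fingers": 1,"linear": [0,0,0.001],"twist": 0},{"fingers": 1,"linear": [0,0,0],"twist": 0}])

```text
time: 3.32
eef_pos: [0.6332, -0.1838, 0.0492]
eef_rot: [-0.0, 1.0, -0.001, -0.0]
force: [0.0, -0.7, 0.2]
grip_width: 0.003
grasp_force: 0.0
```

Call:
servo_tool(deltas=[{"fingers": 1,"linear": [0,0,0.0015],"twist": 0},{"fingers": 1,"linear": [0,0,0],"twist": 0}])

```text
time: 3.58
eef_pos: [0.6334, -0.1838, 0.0481]
eef_rot: [0.0, 1.0, -0.001, 0.0]
force: [0.1, -0.1, 0.6]
grip_width: 0.005
grasp_force: 0.1
```

Call:
servo_tool(deltas=[{"fingers": 1,"linear": [0,0,0.0015],"twist": 0},{"fingers": 1,"linear": [0,0,0],"twist": 0}])

```text
time: 3.82
eef_pos: [0.6341, -0.1835, 0.0472]
eef_rot: [0.0, 1.0, -0.0, 0.001]
force: [1.6, 1.2, 2.3]
grip_width: -0.002
grasp_force: 1.3
```

Call:
servo_tool(deltas=[{"fingers": 1,"linear": [0,0,0.0015],"twist": 0},{"fingers": 1,"linear": [0,0,0],"twist": 0}])

```text
time: 4.08
eef_pos: [0.6339, -0.1836, 0.0454]
eef_rot: [0.0, 1.0, -0.0, 0.001]
force: [2.7, 1.1, 3.7]
grip_width: 0.002
grasp_force: 1.8
```

Call:
servo_tool(deltas=[{"fingers": 1,"linear": [0,0,0.001],"twist": 0},{"fingers": 1,"linear": [0,0,0],"twist": 0}])

```text
time: 4.32
eef_pos: [0.6343, -0.1835, 0.0449]
eef_rot: [0.0, 1.0, -0.0, 0.001]
force: [4.8, 2.4, 4.7]
grip_width: 0.003
grasp_force: 2.7
```

```bash
cat >> h.py <<'E'
def tilt(c0,a,names=("scene",)):
    for n in names:
        c=env.camera(n);P=pts(c)
        a_=np.radians(a);ex=np.array([np.cos(a_),np.sin(a_)]);ey=np.array([-ex[1],ex[0]])
        D=P[...,:2]-np.array(c0);x,y=D@ex,D@ey
        m=(abs(x)<.045)&(abs(y)<.06)&(abs(P[...,2]-.047)<.006)
        A=np.c_[x[m],y[m],np.ones(m.sum())];z=P[...,2][m]
        for _ in range(3):
            k=np.linalg.lstsq(A,z,rcond=None)[0];g=abs(A@k-z)<.002;A,z=A[g],z[g]
        print(n,"tilt x,y (rad)",k[:2].round(4),"centre z",k[2].round(4),"corner z",(k@[.04,.055,1]).round(4),len(z))
E
python3 - <<'E'
from h import *
tilt((.585,-.228),-11.5,("scene","side"))
tilt((.628,.012),-179.6,("scene","side"))
print(env.get_state()["force"])
E
```

```text
scene tilt x,y (rad) [-0.0472 -0.043 ] centre z 0.0482 corner z 0.0439 822
side tilt x,y (rad) [-0.015  -0.0158] centre z 0.0494 corner z 0.0479 161
scene tilt x,y (rad) [-0.0094 -0.0004] centre z 0.0484 corner z 0.048 1083
side tilt x,y (rad) [-0.0128 -0.0007] centre z 0.0496 corner z 0.049 287
[4.06549366 2.07047322 6.0231469 ]
```

Box R rocks: its tilt is 0.064 rad and the corner is at 44 mm. Next is M's corner at (0.588,-0.042).

Call:
servo_tool(deltas=[{"fingers": 1,"linear": [0,0,-0.01],"twist": 0},{"fingers": 1,"linear": [0,0,-0.04],"twist": 0},{"fingers": 1,"linear": [-0.015,-0.047,0],"twist": 0},{"fingers": 1,"linear": [-0.015,-0.047,0],"twist": 0},{"fingers": 1,"linear": [-0.015,-0.047,0],"twist": 0},{"fingers": 1,"linear": [0,0,0.03],"twist": 0},{"fingers": 1,"linear": [0,0,0],"twist": 0},{"fingers": 1,"linear": [0,0,0],"twist": 0}])

```text
time: 5.52
eef_pos: [0.5884, -0.0433, 0.0643]
eef_rot: [0.0, 1.0, -0.001, -0.0]
force: [-0.3, -0.4, -0.4]
grip_width: -0.003
grasp_force: 0.0
```

Call:
servo_tool(deltas=[{"fingers": 1,"linear": [0,0,0.014],"twist": 0},{"fingers": 1,"linear": [0,0,0.002],"twist": 0},{"fingers": 1,"linear": [0,0,0.001],"twist": 0},{"fingers": 1,"linear": [0,0,0],"twist": 0}])

```text
time: 6.02
eef_pos: [0.5886, -0.0429, 0.0473]
eef_rot: [0.0, 1.0, -0.001, 0.0]
force: [-0.8, -0.9, 2.4]
grip_width: 0.003
grasp_force: 1.1
```

Call:
servo_tool(deltas=[{"fingers": 1,"linear": [0,0,0.0015],"twist": 0},{"fingers": 1,"linear": [0,0,0],"twist": 0}])

```text
time: 6.28
eef_pos: [0.5887, -0.0428, 0.0457]
eef_rot: [0.0, 1.0, -0.001, 0.0]
force: [-1.4, -2.5, 3.0]
grip_width: -0.002
grasp_force: 1.2
```

Call:
servo_tool(deltas=[{"fingers": 1,"linear": [0,0,0.001],"twist": 0},{"fingers": 1,"linear": [0,0,0],"twist": 0}])

```text
time: 6.52
eef_pos: [0.5887, -0.0428, 0.0448]
eef_rot: [0.0, 1.0, -0.001, 0.0]
force: [-2.3, -2.4, 4.1]
grip_width: 0.001
grasp_force: 1.8
```

```bash
python3 - <<'E'
from h import *
tilt((.628,.012),-179.6,("scene",))
E
```

```text
scene tilt x,y (rad) [-0.0487 -0.0328] centre z 0.0487 corner z 0.0449 1019
```

Call:
servo_tool(deltas=[{"fingers": 1,"linear": [0,0,-0.01],"twist": 0},{"fingers": 1,"linear": [0,0,-0.045],"twist": 0},{"fingers": 1,"linear": [0.005,-0.053,0],"twist": 0},{"fingers": 1,"linear": [0.005,-0.053,0],"twist": 0},{"fingers": 1,"linear": [0.005,-0.053,0],"twist": 0},{"fingers": 1,"linear": [0.005,-0.053,0],"twist": 0},{"fingers": 1,"linear": [0.004,-0.053,0],"twist": 0},{"fingers": 1,"linear": [0.005,-0.054,0],"twist": 0},{"fingers": 1,"linear": [0,0,0.035],"twist": 0},{"fingers": 1,"linear": [0,0,0],"twist": 0}])

```text
time: 7.82
eef_pos: [0.6157, 0.2767, 0.0605]
eef_rot: [0.001, 1.0, 0.0, -0.003]
force: [-0.5, -0.1, -0.3]
grip_width: -0.002
grasp_force: 0.0
```

Call:
servo_tool(deltas=[{"fingers": 1,"linear": [0,0,0],"twist": 0}])

```text
time: 7.95
eef_pos: [0.6181, 0.2761, 0.0653]
eef_rot: [-0.0, 1.0, -0.001, 0.0]
force: [0.1, 0.1, 0.3]
grip_width: 0.004
grasp_force: 0.0
```

M rocks too. Now I'll press L's corner, which should stand steady.

Call:
servo_tool(deltas=[{"fingers": 1,"linear": [0,0,0.012],"twist": 0},{"fingers": 1,"linear": [0,0,0.004],"twist": 0},{"fingers": 1,"linear": [0,0,0],"twist": 0}])

```text
time: 8.32
eef_pos: [0.618, 0.276, 0.0486]
eef_rot: [-0.0, 1.0, -0.001, 0.0]
force: [0.2, 0.7, -0.2]
grip_width: 0.001
grasp_force: 0.0
```

Call:
servo_tool(deltas=[{"fingers": 1,"linear": [0,0,0.001],"twist": 0},{"fingers": 1,"linear": [0,0,0],"twist": 0}])

```text
time: 8.57
eef_pos: [0.6181, 0.2762, 0.0481]
eef_rot: [0.0, 1.0, -0.001, 0.0]
force: [-1.2, -1.0, 2.8]
grip_width: 0.005
grasp_force: 1.5
```

Call:
servo_tool(deltas=[{"fingers": 1,"linear": [0,0,0.001],"twist": 0},{"fingers": 1,"linear": [0,0,0],"twist": 0}])

```text
time: 8.82
eef_pos: [0.6182, 0.2763, 0.048]
eef_rot: [-0.0, 1.0, -0.001, 0.001]
force: [-1.8, -2.1, 6.9]
grip_width: 0.001
grasp_force: 3.4
```

L is steady: 6.9 N at 48 mm. I'll lift off, recheck the poses and check that the space behind M and R is clear.

Call:
servo_tool(deltas=[{"fingers": 1,"linear": [0,0,-0.01],"twist": 0},{"fingers": 1,"linear": [0,0,-0.05],"twist": 0},{"fingers": 0,"linear": [0.013,0.05,-0.02],"twist": 0},{"fingers": 0,"linear": [0.013,0.05,0],"twist": 0},{"fingers": 0,"linear": [0.013,0.05,0],"twist": 0},{"fingers": 0,"linear": [0.013,0.05,0],"twist": 0},{"fingers": 0,"linear": [0.013,0.05,0],"twist": 0},{"fingers": 0,"linear": [0.013,0.012,0],"twist": 0},{"fingers": 0,"linear": [0,0,0],"twist": 0}])

```text
time: 9.95
eef_pos: [0.696, 0.013, 0.1261]
eef_rot: [-0.0, 1.0, -0.002, -0.0]
force: [-0.3, 0.0, -0.5]
grip_width: 1.002
grasp_force: 0.0
```

```bash
python3 - <<'E'
from h import *
s=env.get_state();print(s["eef_pos"],s["grip_width"],s["qpos"].round(2) if hasattr(s["qpos"],"round") else s["qpos"])
cs=[]
for n in ["scene","side"]:
    c=env.camera(n);cs.append((c,pts(c)))
save("sc2",cs[0][0])
for nm,c0 in dict(L=(.585,.217),M=(.628,.012),R=(.585,-.228)).items():
    for k in [cs[:1],cs[1:]]:
        C,a,wh,cor,*_=fit(k,c0);print(nm,C.round(3),round(a,1),np.round(wh,3))
for n,(x0,x1,y0,y1) in dict(Mback=(.684,.76,-.08,.10),Rback=(.648,.69,-.32,-.14)).items():
    for c,P in cs:
        m=(P[...,0]>x0)&(P[...,0]<x1)&(P[...,1]>y0)&(P[...,1]<y1)
        print(n,m.sum(),np.percentile(P[m][:,2],[0,50,95]).round(3),P[m&(P[...,2]>.012)][:8].round(3).tolist())
E
```

```text
[0.69597127 0.01301809 0.12607527] 1.0015219296475453 [-0.03  0.36  1.11  0.    1.67  1.54]
L [0.622 0.258] 31.7 [0.027 0.074]
L [0.563 0.215] 96.6 [0.15  0.133]
M [0.628 0.012] -179.9 [0.1   0.131]
M [0.629 0.013] -179.1 [0.105 0.133]
R [ 0.584 -0.229] -10.7 [0.131 0.1  ]
R [ 0.585 -0.228] -11.1 [0.132 0.104]
Mback 12476 [-0.005  0.426  0.509] [[0.685, 0.067, 0.512], [0.685, 0.068, 0.512], [0.687, 0.068, 0.513], [0.688, 0.069, 0.512], [0.689, 0.069, 0.513], [0.685, 0.063, 0.512], [0.686, 0.064, 0.512], [0.687, 0.064, 0.512]]
Mback 1813 [-0.006  0.234  0.512] [[0.719, -0.043, 0.509], [0.71, -0.039, 0.514], [0.709, -0.042, 0.513], [0.703, -0.04, 0.515], [0.705, -0.045, 0.513], [0.71, -0.032, 0.512], [0.706, -0.033, 0.514], [0.7, -0.031, 0.516]]
Rback 1679 [-0.005  0.     0.002] []
Rback 186 [-0.005  0.002  0.007] []
  return _methods._mean(a, axis=axis, dtype=dtype,
  ret = ret.dtype.type(ret / rcount)
```

View pics/sc2.png

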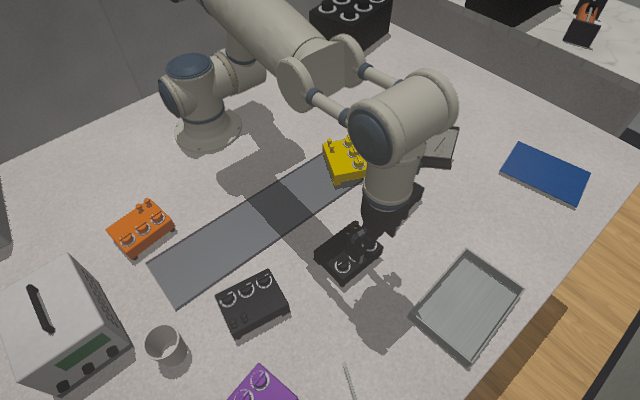

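The arm hangs over M with open fingers, at about (385,205). M and R haven't moved, and the bench behind M, around (390,275), is clear up to the tray. I'll descend behind M.

Call:
servo_tool(deltas=[{"fingers": 0,"linear": [0.012,0,0],"twist": 0},{"fingers": 0,"linear": [0,0,0.04],"twist": 0},{"fingers": 0,"linear": [0,0,0.04],"twist": 0},{"fingers": 0,"linear": [0,0,0.028],"twist": 0},{"fingers": 0,"linear": [0,0,0],"twist": 0},{"fingers": 0,"linear": [0,0,0],"twist": 0}])

```text
time: 10.8
eef_pos: [0.7083, 0.0152, 0.0204]
eef_rot: [-0.0, 1.0, -0.0, 0.001]
force: [-0.1, 0.7, 1.4]
grip_width: 1.001
grasp_force: 0.0
```

Call:
servo_tool(deltas=[{"fingers": 0,"linear": [-0.01,0.002,0.004],"twist": 0},{"fingers": 0,"linear": [-0.01,0,0],"twist": 0},{"fingers": 0,"linear": [-0.01,0,0],"twist": 0},{"fingers": 0,"linear": [-0.01,0,0],"twist": 0},{"fingers": 0,"linear": [-0.01,0,0],"twist": 0}])

```text
time: 11.42
eef_pos: [0.659, 0.0124, 0.017]
eef_rot: [0.0, 1.0, -0.001, 0.003]
force: [5.5, -0.1, 2.8]
grip_width: 0.997
grasp_force: 2.9
```

```bash
python3 - <<'E'
from h import *
s=env.get_state();print(s["eef_pos"],s["force"])
for n in ["scene","side"]:
    c=env.camera(n);C,a,wh,*_=fit([(c,pts(c))],(.605,.012),.085);print(n,C.round(3),round(a,1),np.round(wh,3))
save("push",c)
E
```

```text
[0.65902548 0.01235589 0.0169636 ] [ 5.504367   -0.13303926  2.83582444]
scene [0.606 0.008] 89.9 [0.122 0.123]
side [0.606 0.013] -178.5 [0.127 0.133]
```

View pics/push.png

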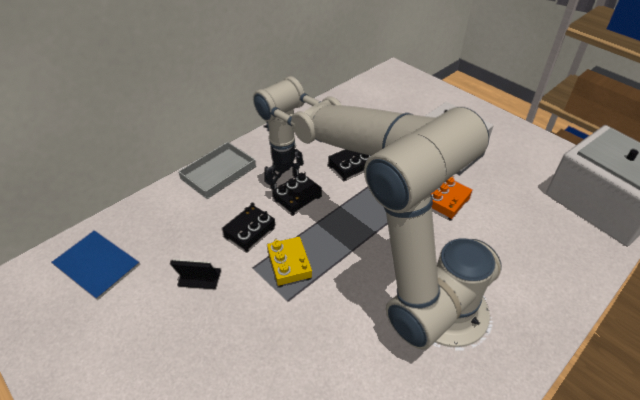

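The side view shows both fingers against M's far face at about (285,180), and the box sliding straight. I'll keep pushing.

Call:
servo_tool(deltas=[{"fingers": 0,"linear": [-0.015,0,0],"twist": 0},{"fingers": 0,"linear": [-0.02,0,0],"twist": 0},{"fingers": 0,"linear": [-0.02,0,0],"twist": 0},{"fingers": 0,"linear": [-0.02,0,0],"twist": 0},{"fingers": 0,"linear": [-0.02,0,0],"twist": 0},{"fingers": 0,"linear": [-0.02,0,0],"twist": 0},{"fingers": 0,"linear": [-0.02,0,0],"twist": 0},{"fingers": 0,"linear": [-0.02,0,0],"twist": 0},{"fingers": 0,"linear": [-0.015,0,0],"twist": 0},{"fingers": 0,"linear": [-0.01,0,0],"twist": 0}])

```text
time: 12.78
eef_pos: [0.4786, 0.0125, 0.016]
eef_rot: [0.0, 1.0, -0.001, 0.002]
force: [5.6, 0.3, 4.1]
grip_width: 1.0
grasp_force: 3.0
```

```bash
cat >> h.py <<'E'
def edges(c0,hw=.12):
    for n in ["scene","side"]:
        c=env.camera(n);P=pts(c)
        m=(abs(P[...,2]-.048)<.003)&(abs(P[...,0]-c0[0])<hw)&(abs(P[...,1]-c0[1])<.085)
        Q=P[m];print(n,"x",np.percentile(Q[:,0],[1,99]).round(3),"y",np.percentile(Q[:,1],[1,99]).round(3),
          "xmin by y",[(round(y,2),np.percentile(Q[abs(Q[:,1]-y)<.01][:,0],3).round(4)) for y in c0[1]+np.array([-.05,-.025,0,.025,.05]) if (abs(Q[:,1]-y)<.01).sum()>5])
E
python3 - <<'E'
from h import *
print(env.get_state()["eef_pos"])
edges((.415,.012),.09)
E
```

```text
[0.47863442 0.01248658 0.01596418]
scene x [0.366 0.486] y [-0.052  0.057] xmin by y [(np.float64(-0.04), np.float64(0.3694)), (np.float64(-0.01), np.float64(0.3675)), (np.float64(0.01), np.float64(0.3668)), (np.float64(0.04), np.float64(0.3667)), (np.float64(0.06), np.float64(0.4581))]
side x [0.366 0.475] y [-0.05   0.078] xmin by y [(np.float64(-0.04), np.float64(0.3668)), (np.float64(-0.01), np.float64(0.368)), (np.float64(0.01), np.float64(0.3682)), (np.float64(0.04), np.float64(0.3677)), (np.float64(0.06), np.float64(0.3675))]
```

Call:
servo_tool(deltas=[{"fingers": 0,"linear": [-0.01,0,0],"twist": 0},{"fingers": 0,"linear": [-0.007,0,0],"twist": 0},{"fingers": 0,"linear": [0,0,0],"twist": 0},{"fingers": 0,"linear": [0.012,0,0],"twist": 0},{"fingers": 0,"linear": [0.015,0,0],"twist": 0},{"fingers": 0,"linear": [0,0,-0.03],"twist": 0},{"fingers": 0,"linear": [0,0,-0.04],"twist": 0},{"fingers": 0,"linear": [0,0,-0.04],"twist": 0},{"fingers": 0,"linear": [0,0,0],"twist": 0}])

```text
time: 14.0
eef_pos: [0.4896, 0.0124, 0.1276]
eef_rot: [0.0, 1.0, -0.001, 0.002]
force: [0.3, 0.4, 0.5]
grip_width: 1.0
grasp_force: 0.0
```

Call:
servo_tool(deltas=[{"fingers": 0,"linear": [0.03,0.044,0],"twist": 0},{"fingers": 0,"linear": [0.03,0.043,0],"twist": 0},{"fingers": 0,"linear": [0.03,0.043,0],"twist": 0},{"fingers": 0,"linear": [0.03,0.043,0],"twist": 0},{"fingers": 0,"linear": [0.03,0.043,0],"twist": 0},{"fingers": 0,"linear": [0.027,0.041,0],"twist": 0},{"fingers": 0,"linear": [0,0,0],"twist": 0.1},{"fingers": 0,"linear": [0,0,0],"twist": 0.095},{"fingers": 0,"linear": [0,0,0],"twist": 0}])

```text
time: 15.12
eef_pos: [0.6639, -0.2447, 0.1214]
eef_rot: [-0.001, 0.995, -0.098, -0.002]
force: [0.5, 0.7, 0.4]
grip_width: 0.997
grasp_force: 0.0
```

```bash
python3 - <<'E'
from h import *
print(env.get_state()["eef_pos"])
edges((.4,.012),.09)
for n in ["scene","side"]:
    c=env.camera(n);print(n,[str(v) for v in fit([(c,pts(c))],(.4,.012))[:3]])
E
```

```text
[ 0.66385396 -0.24466414  0.12140035]
scene x [0.352 0.448] y [-0.016  0.076] xmin by y [(np.float64(-0.01), np.float64(0.4227)), (np.float64(0.01), np.float64(0.3717)), (np.float64(0.04), np.float64(0.3528)), (np.float64(0.06), np.float64(0.3532))]
side x [0.35 0.45] y [-0.051  0.078] xmin by y [(np.float64(-0.04), np.float64(0.3508)), (np.float64(-0.01), np.float64(0.3527)), (np.float64(0.01), np.float64(0.3517)), (np.float64(0.04), np.float64(0.3524)), (np.float64(0.06), np.float64(0.3514))]
scene ['[0.39879692 0.02719263]', '-179.70492365956306', '(0.1006246954202652, 0.10096214711666107)']
side ['[0.39960396 0.01315765]', '-179.5744957625866', '(0.10241034626960754, 0.13241885602474213)']
```

M is centred on the strip at x = 0.400. Now R: descend and push along its own axis.

Call:
servo_tool(deltas=[{"fingers": 0,"linear": [0.003,0,0.04],"twist": 0},{"fingers": 0,"linear": [0,0,0.04],"twist": 0},{"fingers": 0,"linear": [0,0,0.024],"twist": 0},{"fingers": 0,"linear": [0,0,0],"twist": 0},{"fingers": 0,"linear": [0,0,0],"twist": 0}])

```text
time: 15.95
eef_pos: [0.668, -0.2454, 0.0222]
eef_rot: [0.0, 0.995, -0.098, 0.001]
force: [0.1, -0.9, 0.8]
grip_width: 0.997
grasp_force: 0.0
```

Call:
servo_tool(deltas=[{"fingers": 0,"linear": [-0.01,0,0],"twist": 0},{"fingers": 0,"linear": [-0.01,0,0],"twist": 0},{"fingers": 0,"linear": [-0.01,0,0],"twist": 0},{"fingers": 0,"linear": [-0.01,0,0],"twist": 0}])

```text
time: 16.45
eef_pos: [0.6285, -0.2377, 0.0217]
eef_rot: [0.0, 0.995, -0.098, 0.002]
force: [4.4, -1.0, 2.4]
grip_width: 1.0
grasp_force: 2.6
```

Call:
servo_tool(deltas=[{"fingers": 0,"linear": [-0.015,0,0.003],"twist": 0},{"fingers": 0,"linear": [-0.02,0,0],"twist": 0},{"fingers": 0,"linear": [-0.02,0,0],"twist": 0},{"fingers": 0,"linear": [-0.02,0,0],"twist": 0},{"fingers": 0,"linear": [-0.02,0,0],"twist": 0},{"fingers": 0,"linear": [-0.02,0,0],"twist": 0},{"fingers": 0,"linear": [-0.02,0,0],"twist": 0},{"fingers": 0,"linear": [-0.015,0,0],"twist": 0},{"fingers": 0,"linear": [-0.005,0,0],"twist": 0}])

```text
time: 17.58
eef_pos: [0.4773, -0.2079, 0.0198]
eef_rot: [0.001, 0.995, -0.098, 0.003]
force: [7.4, -1.6, 4.6]
grip_width: 0.999
grasp_force: 3.7
```

```bash
python3 - <<'E'
from h import *
print(env.get_state()["eef_pos"])
edges((.415,-.195),.085)
E
```

```text
[ 0.47732022 -0.20786003  0.01983342]
scene x [0.358 0.493] y [-0.264 -0.124] xmin by y [(np.float64(-0.24), np.float64(0.3577)), (np.float64(-0.22), np.float64(0.453)), (np.float64(-0.2), np.float64(0.4567)), (np.float64(-0.17), np.float64(0.4647)), (np.float64(-0.15), np.float64(0.4075))]
side x [0.366 0.481] y [-0.257 -0.124] xmin by y [(np.float64(-0.24), np.float64(0.4138)), (np.float64(-0.22), np.float64(0.3709)), (np.float64(-0.2), np.float64(0.3664)), (np.float64(-0.17), np.float64(0.3741)), (np.float64(-0.15), np.float64(0.3775))]
```

Call:
servo_tool(deltas=[{"fingers": 0,"linear": [-0.01,0,0],"twist": 0},{"fingers": 0,"linear": [-0.008,0,0],"twist": 0},{"fingers": 0,"linear": [0,0,0],"twist": 0},{"fingers": 0,"linear": [0.012,0,0],"twist": 0},{"fingers": 0,"linear": [0.015,0,0],"twist": 0},{"fingers": 0,"linear": [0,0,-0.03],"twist": 0},{"fingers": 0,"linear": [0,0,-0.04],"twist": 0},{"fingers": 0,"linear": [0,0,-0.06],"twist": 0},{"fingers": 0,"linear": [0.06,0,-0.01],"twist": 0},{"fingers": 0,"linear": [0.06,0,0],"twist": 0}])

```text
time: 18.92
eef_pos: [0.6044, -0.2329, 0.1592]
eef_rot: [0.0, 0.995, -0.098, 0.001]
force: [0.2, -0.9, 1.5]
grip_width: 0.997
grasp_force: 0.0
```

Call:
servo_tool(deltas=[{"fingers": 0,"linear": [0.05,-0.02,0],"twist": 0},{"fingers": 0,"linear": [0.05,-0.02,0],"twist": 0},{"fingers": 0,"linear": [0,0,0],"twist": 0}])

```text
time: 19.3
eef_pos: [0.7101, -0.2106, 0.149]
eef_rot: [-0.002, 0.995, -0.097, -0.005]
force: [-1.6, -0.2, -1.3]
grip_width: 1.0
grasp_force: 0.0
```

```bash
python3 - <<'E'
from h import *
s=env.get_state();print(s["time"],s["eef_pos"],s["force"])
cs=[]
for n in ["scene","side"]:
    c=env.camera(n);cs.append((c,pts(c)))
cv2.imwrite("pics/fin.png",np.hstack([cs[0][0]["img"][120:330,80:440],cs[1][0]["img"][90:300,150:490]])[:,:,::-1])
for nm,c0 in dict(L=(.585,.217),M=(.4,.012),R=(.4,-.192)).items():
    for k in [cs[:1],cs[1:],cs]:
        C,a,wh,*_=fit(k,c0,.09);print(nm,C.round(3),round(a,1),np.round(wh,3))
E
```

```text
19.3 [ 0.7101244  -0.21061538  0.14899792] [-1.58674871 -0.21741412 -1.34537423]
L [0.585 0.217] 7.9 [0.1   0.133]
L [0.587 0.217] 7.3 [0.103 0.134]
L [0.587 0.217] 7.9 [0.104 0.135]
M [0. 0.] 0.0 [0. 0.]
M [0.4   0.013] 179.1 [0.134 0.103]
M [0.4   0.013] 179.1 [0.134 0.103]
R [ 0.397 -0.207] -13.9 [0.101 0.1  ]
R [ 0.435 -0.137] 49.8 [0.029 0.075]
R [ 0.4  -0.19] -13.0 [0.134 0.1  ]
  return _methods._mean(a, axis=axis, dtype=dtype,
  ret = ret.dtype.type(ret / rcount)
```

View pics/fin.png

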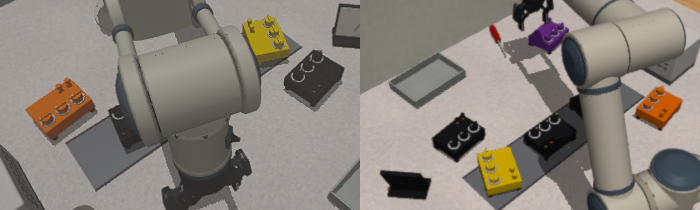

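Call:
servo_tool(deltas=[{"fingers": 0,"linear": [0,0,-0.05],"twist": 0},{"fingers": 0,"linear": [0,0,-0.05],"twist": 0},{"fingers": 0,"linear": [-0.03,0.052,0],"twist": 0},{"fingers": 0,"linear": [-0.03,0.052,0],"twist": 0},{"fingers": 0,"linear": [-0.03,0.052,0],"twist": 0},{"fingers": 0,"linear": [-0.03,0.052,0],"twist": 0},{"fingers": 0,"linear": [-0.03,0.052,0],"twist": 0},{"fingers": 0,"linear": [-0.03,0.052,0],"twist": 0},{"fingers": 0,"linear": [-0.03,0.052,0],"twist": 0},{"fingers": 0,"linear": [0,0,0],"twist": 0}])

```text
time: 20.65
eef_pos: [0.4264, -0.5317, 0.2582]
eef_rot: [0.001, 0.995, -0.102, -0.0]
force: [1.8, 0.8, 0.1]
grip_width: 1.001
grasp_force: 0.0
```

```bash
python3 - <<'E' 2>/dev/null
from h import *
s=env.get_state();print(s["time"],s["eef_pos"])
c=env.camera("scene");P=pts(c)
cv2.imwrite("pics/fin2.png",cv2.resize(c["img"][110:350,90:440],None,fx=2,fy=2)[:,:,::-1])
for nm,c0 in dict(L=(.585,.217),M=(.4,.012),R=(.4,-.192)).items():
    C,a,wh,*_=fit([(c,P)],c0,.09);print(nm,C.round(3),round(a,1),np.round(wh,3))
E
```

```text
20.65 [ 0.42635499 -0.53168006  0.25824226]
L [0.584 0.217] 7.3 [0.101 0.133]
M [0.399 0.012] 179.2 [0.131 0.101]
R [ 0.397 -0.191] -11.2 [0.131 0.101]
```

View pics/fin2.png

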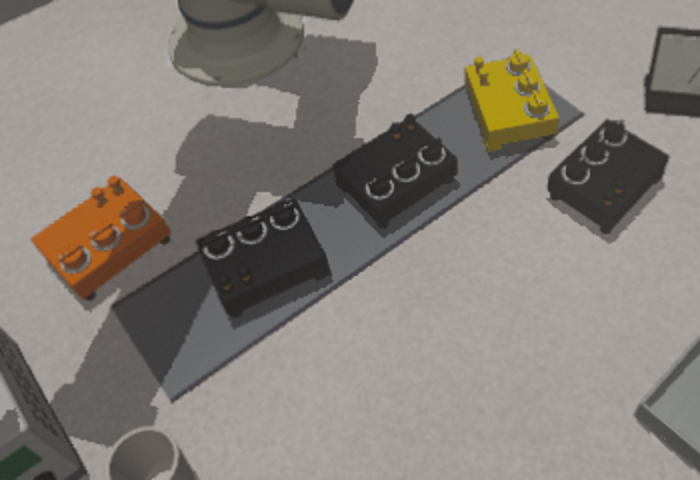

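Boxes R (260,255) and M (395,170) both stand wholly on the strip. No plug is left on the bench, and L (610,175), yellow and orange haven't moved. Handing in.

```bash
python3 -c "
from rig import env; print(env.sign_off())"
```

```text
the job is handed in; nothing more can be done
None
```

The right and middle boxes rocked when pressed and now stand wholly on the grey strip; the left box was steady and stays where it was, and the job was handed in at about 21 s of the 72 s limit (no verdict was returned).

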